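Lay out the brazing kit around the firebrick

TASK

Lay out the kit for the next brazing job, left and right being as the robot sees them. Nest the bright aluminium angle over the dark steel angle, ridge on ridge with the legs aligned and the overhang about equal at both ends; stand the copper coupling upright in the middle of the cream firebrick; stand the red-lidded flux pot to the left of the brick, straight out from the middle of its left side with a gap of 80 mm; and stand the blue-capped brass valve midway in that gap, between the brick and the pot. Leave the gauge, the wrench and the steel socket where they are, and let go of everything.

Things in the scene. Friction and masses are not known exactly. Their poses are not given: they have to be found in the camera images.
- alu_mid (a point): Bright aluminium angle offcut, loose, 55 g, lying like a roof: ridge up, both 45-degree legs sloping down to the bench. 60 mm long along its ridge (its x axis), legs 40 mm wide and 4 mm thick, 62 mm across the feet, 31 mm high. Can be pinched by its two end faces (60 mm apart, along x), close under the ridge. The point is its centre, 15.5 mm above its feet; z up. Nested over the steel angle it sits 5.7 mm higher than on the bench.
- coupling_mid (a point): Copper reducing coupling, loose, 90 g, standing upright: lower half 32 mm in diameter (22 mm high), narrowing to 24 mm at the top, 42 mm high. The point is its centre, 21 mm above its foot; z up.
- valve_mid (a point): Brass valve with a blue plastic cap, loose, 140 g, standing upright: foot 30 mm in diameter (16 mm high), neck 22 mm, cap 28 mm in diameter (from 36 mm up to 52 mm), 52 mm high. The point is its centre, 26 mm above its foot; z up.
- pot_mid (a point): Flux pot, white with a red screwed-on lid, loose, 110 g, standing upright: 48 to 49 mm in diameter, 46 mm high. The point is its centre, 23 mm above its foot; z up.
- brick: Cream firebrick tile fixed on the bench, 90 mm (its x, away from the robot) by 80 mm (its y, to the left) by 25 mm high. Origin at the centre of its underside; turned at most about 10 degrees from square with the robot, +y is straight out of its left side.
- steel_angle: Dark steel angle offcut fixed on the bench, roof-shaped like the aluminium one: 46 mm long along its ridge (its x axis), legs 40 mm wide and 4 mm thick, 31 mm high. Origin on the bench under its centre; z up.
- gauge: Bystander: round black pressure gauge with a white dial and a brass stem, 68 mm in diameter, 30 mm high, stem 32 mm long along its x, lying face up. Origin at the centre of its underside.
- wrench: Bystander: steel wrench, 170 mm long along its x, lying flat. Origin at the bench under its middle.
- socket_mid (a point): Bystander: plain grey steel socket, 38 mm in diameter, 30 mm high, standing upright. The point is its centre, 15 mm above its foot.
Mind the look-alikes: they are no part of the job. What is shaped like the steel_angle but green, purple or turquoise is not meant.

How it is judged:
At the end, for the whole second after the job is handed in: Angles nested within 10 mm along, 4 mm across, 3 mm in height, 6 degrees. Coupling on the brick's middle, pot 144 mm and valve 80 mm left of its centre, each upright, within 15 mm both ways. All released, at rest; bystanders within 20 mm of their start (x of alu_mid in the frame of steel_angle between -0.01 and 0.01 m and y of alu_mid in the frame of steel_angle between -0.004 and 0.004 m and z of alu_mid in the frame of steel_angle between 0.0182 and 0.0242 m and angle between the x axis of alu_mid and the x axis of steel_angle, either way round below 0.105 rad and angle between alu_mid's own z axis and vertical below 0.105 rad and linear speed of each of alu_angle, coupling, pot, valve below 0.01 m/s and angular speed of each of alu_angle, coupling, pot, valve below 0.1 rad/s and x of coupling_mid in the frame of brick between -0.015 and 0.015 m and y of coupling_mid in the frame of brick between -0.015 and 0.015 m and z of coupling_mid in the frame of brick between 0.042 and 0.05 m and angle between each of coupling_mid, pot_mid, valve_mid's own z axis and vertical below 0.1 rad and x of pot_mid in the frame of brick between -0.015 and 0.015 m and y of pot_mid in the frame of brick between 0.129 and 0.159 m and z of pot_mid in the frame of brick between 0.019 and 0.027 m and x of valve_mid in the frame of brick between -0.015 and 0.015 m and y of valve_mid in the frame of brick between 0.065 and 0.095 m and z of valve_mid in the frame of brick between 0.022 and 0.03 m); the robot touches nothing.
It fails at once if a bystander (gauge, wrench or steel socket) is moved by more than 20 mm (distance of any of gauge, wrench, socket_mid from where it was at the start of the episode above 0.02 m).
It also fails if it takes over 90 s, if anything falls off the work surface, if the arm or the gripper's body presses on something with over 40 N, if the wrist force passes 120 N, or if a joint passes its speed limit or range.

ROBOT

A 6-joint arm with a two-finger parallel gripper is mounted at the origin on the work surface. World frame = base frame: x ahead of the robot, y to its left, z up, the work surface at z = 0. Lengths are in m, angles in rad, forces in N, time in s.
With the tool pointing down it reaches from about 0.375 to 0.975 m from the base axis. Payload 3.8 kg.
Tool frame: the origin (TCP) lies between the finger pads; the fingertips stand 22 mm ahead of it and the grasp point (between the pads) lies 3 mm ahead of it; z points along the fingers, y is the direction in which the jaws open and shut (so a half turn about z gives the same grasp; the last joint's range is limited). The gripper opens to 85 mm and grips with 20 to 120 N. Pads are 22 mm wide; open, the fingers measure 114 mm over their backs; the gripper's body (76 mm by 85 mm) begins 54 mm behind the grasp point. The pads swing forward as they close: fully open they stand 13 mm farther back than shut.
Start: joints at [-1.225, 0.264, 1.604, -0, 1.274, -0.037], TCP at [0.252, -0.626, 0.253] pointing down, gripper open.
Joint ranges: [-2.63, 2.63], [-0.94, 2.18], [0.31, 2.57], [-1.31, 4.45], [0, 2.66], [-2.55, 2.55]. Speed limits (rad/s): [2.57, 2.57, 3.14, 3.14, 3.14, 3.14].

INTERFACE

Orientations are given as a rotation vector (axis times angle).
In Python, from workcell import * gives the robot as it stands.
- The arm moves only by the tool step_arm, never from a script. Its argument "motion" is a list that holds one entry, the list of rows, each a list of 7 numbers: the finger opening in m, from 0 to 0.0854, then the shift along the world's x, y, z in m, then the turn, a rotation vector about the world's x, y, z in degrees. A call has exactly 8 rows; each row is the pose to reach, as a shift and turn from the pose measured when the call began; what a row does not reach only later rows make up. A row lasts 1/8 s, in which the tool goes at most 62.5 mm and 10.7 degrees, less where a joint would pass 70% of its speed; a pose out of reach is approached as far as the arm can. A call with a gripper value outside its range is refused whole. The fingers move at their own pace and stop on an object; "newtons" is the grip in N (left out, the last holds). Time passes only in rows, so rows that repeat a pose let the fingers close, or fill a call up. It gives the time, the measured TCP pose, the force and the opening at its end, in the units of the state.
- read_state(): the state, without advancing time (a new reading comes with each control period).
- read_camera(name): name is "scene" or "side" or "wrist"; returns (picture, depth): 384x512x3 uint8, blue, green, red; 384x512 float32, m along the optical axis (not along the pixel's ray), 0 where there is no reading.
- get_calibration(name): a dict with "K" (3x3 intrinsics, pixels), "dist_coeffs" ([k1, k2, p1, p2, k3] as OpenCV has them; the pictures are not rectified), "world_from_camera" (4x4, takes a point from camera to world coordinates). Camera axes: x right, y down, z forward; pixel columns grow to the right and rows downward; lengths in m; the calibration is good to about 2 mm. A picture is of the moment at which its call begins: read the wrist's pose just before it. get_calibration takes no time and is no camera call; for the wrist camera it gives the pose at the moment of the call.
- finish_job(): hands the job in, once; it reports no verdict.
Trained networks look in the newest picture that a camera, given by its name, has taken for a name from the list of things; names that differ only in an ending like _2 or _b are one class to them, and where a whole thing is asked for, a point or a joint stands for the part that bears it (a point fixed in the world has none). Each returns a list of dicts, best first, with "score" (0 to 1); they miss things now and then, are a little off and sometimes report something else, mostly with a low value. They report only what shows in the picture. A call takes as long as a camera call. They do not tell look-alikes from the thing itself.
- spot_in(camera, thing): "xyz" ([x, y, z] in m, in the coordinates of the camera as it stood for that picture, good to about 4 mm: the middle of the surface that is visible of it).
- regions_of(camera, thing): "region" (384x512 bool, what is visible of it).
The state is a dict: "time": time; "q": joint angles; "joint_vel": joint speeds; "joint_torque": joint torques, N m; "tool_pos": TCP position; "tcp_rot": TCP orientation; "wrist_force": force on the tool from outside, world axes, zero at the start; "torque": the same for the moment, N m; "width": opening from 0.0 (shut) to 1.0 (fully open).
Only numpy, scipy, OpenCV 4.12 (cv2) and the standard library are available. Lean on these libraries where they do the work, as an engineer would, in place of code of your own. Each camera call takes 0.05 s, during which the arm holds its last target. There are 200 camera calls.

## Working session

There is one attempt and no reset: what is moved stays moved. The work goes in short steps, Python scripts to look and compute and a tool call to move; the robot and the scene stay as the last step left them, time stands still between calls to the robot, and variables do not carry over. Pictures are saved under pics/ and viewed, on a budget of 14 in all, crops included, one or two more only if the job needs it, and the job is handed in when it is done.

Besides the shell and the picture viewer there is one more tool, called as name(argument=value, ...) on one line, values as JSON. step_arm: Moves the arm, as the interface text tells. Its arguments: {"type":"object","properties":{"motion":{"type":"array"},"newtons":{"type":"number"}},"required":["motion"]}

```bash
ls; mkdir -p pics
python3 - <<'E'
from workcell import *
import cv2,numpy as np
for n in ["scene","side","wrist"]:
    p,d=read_camera(n); cv2.imwrite(f"pics/{n}0.png",p)
    c=get_calibration(n); print(n,np.round(c["world_from_camera"],3).tolist(),np.round(c["K"],1).tolist(),np.round(c["dist_coeffs"],3))
s=read_state();print(s)
E
```

```text
pics
scene [[-0.239, 0.803, -0.546, 1.224], [0.971, 0.191, -0.144, 0.168], [-0.012, -0.565, -0.825, 0.942], [0.0, 0.0, 0.0, 1.0]] [[394.7, 0.0, 261.7], [0.0, 394.7, 193.1], [0.0, 0.0, 1.0]] [0.043 0.    0.    0.    0.   ]
side [[-0.987, -0.092, 0.134, 0.454], [-0.162, 0.516, -0.841, 1.108], [0.009, -0.852, -0.524, 0.741], [0.0, 0.0, 0.0, 1.0]] [[408.9, 0.0, 260.5], [0.0, 408.9, 192.6], [0.0, 0.0, 1.0]] [-0.082  0.     0.     0.     0.   ]
wrist [[0.373, -0.893, -0.253, 0.316], [-0.928, -0.36, -0.1, -0.6], [-0.002, 0.272, -0.962, 0.373], [0.0, 0.0, 0.0, 1.0]] [[338.0, 0.0, 253.4], [0.0, 338.0, 190.6], [0.0, 0.0, 1.0]] [0.03 0.   0.   0.   0.  ]
{'time': 0.15, 'q': array([-1.22489891e+00,  2.64575851e-01,  1.60507549e+00, -4.06110612e-05,
        1.27369230e+00, -3.68798286e-02]), 'joint_vel': array([-1.29615727e-03, -3.90227529e-03, -4.37747143e-03,  4.76876883e-04,
        7.69738490e-05,  3.57397496e-04]), 'joint_torque': array([ 5.33872280e-04, -5.15904880e+01, -3.67960060e+01, -3.80428651e-05,
        8.07366305e-03,  1.38994642e-05]), 'tool_pos': array([ 0.25192979, -0.62564992,  0.25224266]), 'tcp_rot': array([-3.08253415e+00, -5.97291528e-01,  4.83267657e-04]), 'wrist_force': array([-0.20481163, -0.51640493,  0.02719066]), 'torque': array([ 0.00396845,  0.04947322, -0.0340106 ]), 'width': 1.0002120035492836}
```

View pics/scene0.png

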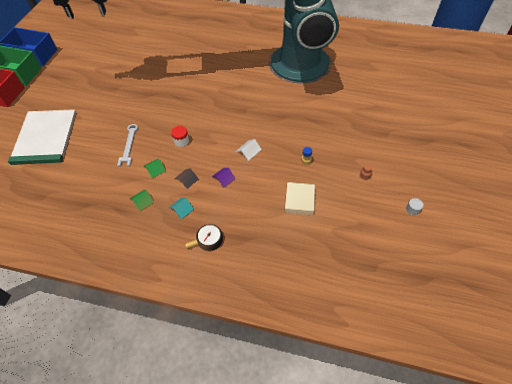

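View pics/side0.png

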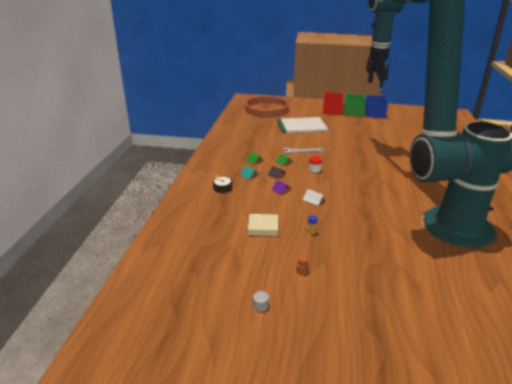

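Scene picture: dark steel angle at (187,178), aluminium (249,149), pot (180,136), valve (307,155), coupling (366,173), brick (300,198), socket (415,206), gauge (209,237), wrench (128,145), and look-alikes around the steel angle. The side view agrees.

```bash
cat > h.py <<'E'
from workcell import *
import cv2,numpy as np
def cloud(name):
    c=get_calibration(name); p,d=read_camera(name)
    h,w=d.shape; u,v=np.meshgrid(np.arange(w),np.arange(h))
    uv=cv2.undistortPoints(np.stack([u,v],-1).reshape(-1,1,2).astype(np.float64),np.array(c["K"]),np.array(c["dist_coeffs"])).reshape(h,w,2)
    P=np.dstack([uv*d[...,None],d]); T=np.array(c["world_from_camera"])
    W=P@T[:3,:3].T+T[:3,3]; W[d<=0]=np.nan
    return p,W
def comp(W,u,v,r,zmin=.006,box=None):
    m=np.zeros(W.shape[:2],bool); m[max(v-r,0):v+r+1,max(u-r,0):u+r+1]=1
    return m&(W[...,2]>zmin)
E
python3 - <<'E'
from h import *
p,W=cloud("scene")
for n,u,v,r in [("steel",187,178,11),("alu",249,149,14),("pot",180,136,12),("valve",307,155,11),("coup",366,173,9),("brick",300,198,20),("socket",415,206,12),("gauge",209,237,16),("wrench",128,145,22)]:
    q=W[comp(W,u,v,r)]
    (c,s,a)=cv2.minAreaRect(q[:,:2].astype(np.float32)*1000)
    print(n,len(q),"mid",np.round((q.min(0)+q.max(0))/2,3),"ext",np.round(np.ptp(q,0),3),"zmax",np.round(q[:,2].max(),3),"rect",np.round(c),np.round(s),round(a))
E
```

```text
steel 222 mid [ 0.608 -0.223  0.02 ] ext [0.061 0.066 0.027] zmax 0.033 rect [ 607. -225.] [54. 47.] 61
alu 254 mid [ 0.459 -0.075  0.02 ] ext [0.079 0.074 0.029] zmax 0.035 rect [449. -71.] [53. 84.] 63
pot 285 mid [ 0.446 -0.29   0.029] ext [0.106 0.068 0.047] zmax 0.053 rect [ 445. -297.] [100.  69.] 8
valve 140 mid [0.457 0.105 0.032] ext [0.03  0.028 0.051] zmax 0.057 rect [458. 104.] [30. 27.] 13
coup 155 mid [0.474 0.284 0.026] ext [0.029 0.033 0.04 ] zmax 0.046 rect [474. 284.] [29. 33.] 2
brick 856 mid [0.603 0.114 0.018] ext [0.099 0.089 0.025] zmax 0.031 rect [604. 113.] [94. 80.] 8
socket 197 mid [0.559 0.427 0.02 ] ext [0.041 0.046 0.028] zmax 0.034 rect [563. 423.] [44. 37.] 27
gauge 574 mid [ 0.782 -0.095  0.02 ] ext [0.066 0.075 0.027] zmax 0.034 rect [783. -94.] [71. 67.] 82
wrench 322 mid [ 0.523 -0.433  0.02 ] ext [0.168 0.196 0.028] zmax 0.034 rect [ 530. -429.] [231. 122.] 41
```

step_arm(motion=[[[0.085, 0.04, 0.055, 0, 0, 0, -3], [0.085, 0.08, 0.11, 0, 0, 0, -6], [0.085, 0.12, 0.165, 0, 0, 0, -9], [0.085, 0.16, 0.22, 0, 0, 0, -12], [0.085, 0.2, 0.275, 0, 0, 0, -15], [0.085, 0.235, 0.33, 0, 0, 0, -18], [0.085, 0.27, 0.385, 0, 0, 0, -20], [0.085, 0.29, 0.43, 0, 0, 0, -22]]])

```text
time: 1.2
tool_pos: [0.5338, -0.2114, 0.2524]
tcp_rot: [-3.14, 0.004, -0.001]
wrist_force: [0.4, 0.4, -0.3]
width: 0.996
```

```bash
cat >> h.py <<'E'
from scipy.optimize import least_squares
def roof(W,c,r=.05,zmin=.01):
    m=(np.hypot(W[...,0]-c[0],W[...,1]-c[1])<r)&(W[...,2]>zmin); q=W[m]
    best=None
    for a0 in np.arange(0,np.pi,.26):
        f=lambda x:x[3]-np.abs(-np.sin(x[2])*(q[:,0]-x[0])+np.cos(x[2])*(q[:,1]-x[1]))-q[:,2]
        s=least_squares(f,[*q[:,:2].mean(0),a0,.033],loss="soft_l1",f_scale=.002)
        if best is None or s.cost<best.cost: best=s
    x,y,a,H=best.x; e=np.array([np.cos(a),np.sin(a)]); n=np.array([-e[1],e[0]])
    t=(q[:,:2]-[x,y])@e; w=(q[:,:2]-[x,y])@n; k=np.abs(w)<.015
    lo,hi=np.percentile(t[k],[1,99]); C=np.array([x,y])+e*(lo+hi)/2
    a=(np.degrees(a)+90)%180-90
    print("roof c",np.round(C,4),"yaw",round(a,1),"H",round(H,4),"len",round(hi-lo,4),"w",np.round(np.percentile(w,[1,99]),3),"rms",np.sqrt(np.median(best.fun**2)).round(4),len(q))
    return C,a
E
python3 - <<'E'
from h import *
p,W=cloud("wrist"); cv2.imwrite("pics/w1.png",p)
roof(W,(.459,-.075)); roof(W,(.606,-.223),.038)
E
```

```text
roof c [ 0.4595 -0.0762] yaw -28.8 H 0.0309 len 0.059 w [-0.021  0.021] rms 0.0006 1707
roof c [ 0.6061 -0.2268] yaw -27.2 H 0.031 len 0.0447 w [-0.021  0.02 ] rms 0.0005 1949
```

View pics/w1.png

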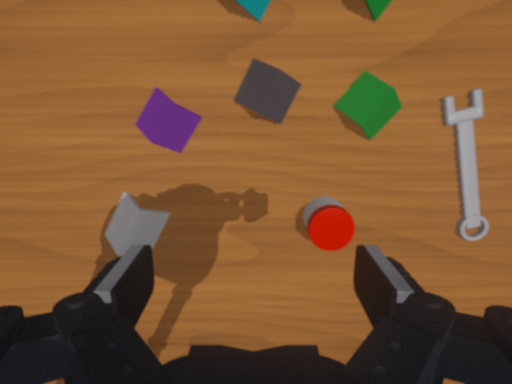

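Wrist view: steel (267,90), aluminium (137,225), pot (328,225), purple (168,120) and green (367,103) look-alikes clear of the steel's ends. Both roof fits match the given sizes (length 59/45 mm, height 31 mm), so I act.

step_arm(motion=[[[0.085, -0.015, 0.03, 0, 0, 0, 10], [0.085, -0.03, 0.06, 0, 0, 0, 20], [0.085, -0.045, 0.09, -0.02, 0, 0, 30], [0.085, -0.06, 0.115, -0.05, 0, 0, 40], [0.085, -0.074, 0.135, -0.09, 0, 0, 50], [0.085, -0.074, 0.135, -0.13, 0, 0, 60], [0.085, -0.074, 0.135, -0.16, 0, 0, 61.3], [0.085, -0.074, 0.135, -0.16, 0, 0, 61.3]]])

```text
time: 2.25
tool_pos: [0.4599, -0.069, 0.0899]
tcp_rot: [-2.692, -1.595, 0.009]
wrist_force: [0.2, -0.2, -0.0]
width: 0.995
```

Run:
```python
from h import *
s=read_state();print(s["tool_pos"],s["q"].round(2))
from scipy.spatial.transform import Rotation as R
print(R.from_rotvec(s["tcp_rot"]).as_matrix().round(3))
p,W=cloud("wrist"); cv2.imwrite("pics/w2.png",p)
roof(W,(.459,-.075))
```

```text
[ 0.45993581 -0.06896333  0.0899222 ] [-0.21  0.04  2.19  0.01  0.92  0.29]
[[ 0.48   0.877 -0.011]
 [ 0.877 -0.48   0.007]
 [ 0.001 -0.013 -1.   ]]Traceback (most recent call last):
  File "<stdin>", line 6, in <module>
  File "h.py", line 23, in roof
    lo,hi=np.percentile(t[k],[1,99]); C=np.array([x,y])+e*(lo+hi)/2
          ~~~~~~~~~~~~~^^^^^^^^^^^^^
    return _quantile_unchecked(
        a, q, axis, out, overwrite_input, method, keepdims, weights)
    return _ureduce(a,
                    func=_quantile_ureduce_func,
    ...<5 lines>...
                    overwrite_input=overwrite_input,
                    method=method)
    r = func(a, **kwargs)
    result = _quantile(arr,
                       quantiles=q,
    ...<2 lines>...
                       out=out,
                       weights=wgt)
    slices_having_nans = np.isnan(arr[-1, ...])
                                  ~~~^^^^^^^^^
IndexError: index -1 is out of bounds for axis 0 with size 0
```

View pics/w2.png

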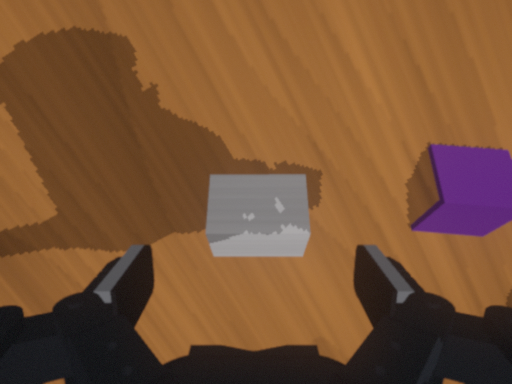

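The picture shows the ridge parallel to the jaws, centred at (258,215). The fit stumbled on gripper points; I cap the height.

```bash
sed -i 's/(W\[...,2\]>zmin); q=W/(W[...,2]>zmin)\&(W[...,2]<.045); q=W/' h.py
python3 - <<'E'
from h import *
s=read_state();print(s["tool_pos"])
p,W=cloud("wrist")
roof(W,(.459,-.075))
E
```

```text
[ 0.46169466 -0.06934273  0.09172273]
roof c [ 0.4584 -0.076 ] yaw -28.4 H 0.0308 len 0.0588 w [-0.02   0.021] rms 0.0004 6087
```

step_arm(motion=[[[0.085, -0.003, -0.0067, -0.02, 0, 0, 0], [0.085, -0.003, -0.0067, -0.04, 0, 0, 0], [0.085, -0.003, -0.0067, -0.055, 0, 0, 0], [0.085, -0.003, -0.0067, -0.0675, 0, 0, 0], [0.085, -0.003, -0.0067, -0.0675, 0, 0, 0], [0.085, -0.003, -0.0067, -0.0675, 0, 0, 0], [0.085, -0.003, -0.0067, -0.0675, 0, 0, 0], [0.085, -0.003, -0.0067, -0.0675, 0, 0, 0]]])

```text
time: 3.35
tool_pos: [0.4604, -0.0764, 0.026]
tcp_rot: [-2.697, -1.598, 0.001]
wrist_force: [-0.6, -0.2, 0.2]
width: 0.995
```

Run:
```python
from h import *
for _ in range(3):
    s=read_state();print(s["tool_pos"],s["tcp_rot"],s["wrist_force"])
    p,W=cloud("wrist")
cv2.imwrite("pics/w3.png",p)
roof(W,(.459,-.075))
```

```text
[ 0.46043679 -0.076419    0.02597944] [-2.69703645e+00 -1.59756600e+00  5.67388063e-04] [-0.60515423 -0.22510221  0.18411878]
[ 0.46035359 -0.07640949  0.02587698] [-2.69691384e+00 -1.59750963e+00  7.63884606e-04] [-0.29449335  0.03820318  0.58622777]
[ 0.46021717 -0.07640116  0.02577041] [-2.69678993e+00 -1.59741335e+00  1.04917407e-03] [ 0.31327779 -0.97492035  0.31574291]
roof c [ 0.4593 -0.0766] yaw -28.6 H 0.0313 len 0.0928 w [-0.019  0.021] rms 0.0008 16412
```

step_arm(motion=[[[0.05, 0, 0, -0.001, 0, 0, 0], [0.05, 0, 0, -0.001, 0, 0, 0], [0.05, 0, 0, -0.001, 0, 0, 0], [0.05, 0, 0, -0.001, 0, 0, 0], [0.05, 0, 0, 0.01, 0, 0, 0], [0.05, 0, 0, 0.03, 0, 0, 0], [0.05, 0, 0, 0.05, 0, 0, 0], [0.05, 0, 0, 0.07, 0, 0, 0]]], newtons=40)

```text
time: 4.5
tool_pos: [0.4601, -0.0763, 0.0967]
tcp_rot: [-2.697, -1.597, 0.001]
wrist_force: [-0.2, -0.2, 0.2]
width: 0.689
```

Run:
```python
from h import *
s=read_state();print(s["tool_pos"],s["tcp_rot"],s["width"]*85.4)
p,W=cloud("wrist")
cv2.imwrite("pics/w4.png",p)
```

```text
[ 0.46009    -0.07634853  0.09669759] [-2.69682576e+00 -1.59740286e+00  9.14520649e-04] 58.8711285559747
```

View pics/w4.png

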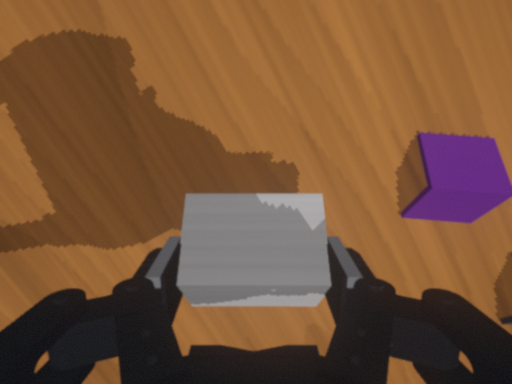

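Held level by its ends. Now the in-hand offset from the fit.

Run:
```python
from h import *
s=read_state();print(s["tool_pos"])
p,W=cloud("wrist"); W[...,2]-=0.071
roof(W,s["tool_pos"][:2],.032)
```

```text
[ 0.46207394 -0.0767468   0.09937502]
roof c [ 0.462  -0.0776] yaw -28.6 H 0.0345 len 0.0592 w [-0.022  0.024] rms 0.0006 14879
```

step_arm(motion=[[[0.05, 0.02, -0.02, 0, 0, 0, 0], [0.05, 0.045, -0.047, 0, 0, 0, 0], [0.05, 0.075, -0.077, 0, 0, 0, 1.4], [0.05, 0.105, -0.108, 0, 0, 0, 1.4], [0.05, 0.13, -0.134, 0, 0, 0, 1.4], [0.05, 0.1445, -0.1494, 0, 0, 0, 1.4], [0.05, 0.1445, -0.1494, 0, 0, 0, 1.4], [0.05, 0.1445, -0.1494, 0, 0, 0, 1.4]]])

```text
time: 5.6
tool_pos: [0.6056, -0.2254, 0.0973]
tcp_rot: [-2.678, -1.631, -0.003]
wrist_force: [-0.1, -0.4, -1.0]
width: 0.692
```

Run:
```python
from h import *
s=read_state();print(s["tool_pos"],s["tcp_rot"], np.degrees(2*np.arctan2(-s["tcp_rot"][1],-s["tcp_rot"][0]))-90)
p,W=cloud("wrist");s=read_state();print(s["tool_pos"]); V=W.copy(); V[...,2]-=0.071
roof(V,s["tool_pos"][:2],.032)
cv2.imwrite("pics/w5.png",p)
```

```text
[ 0.60556477 -0.22544725  0.09729914] [-2.67837396 -1.63099182 -0.00299246] -27.32147489927224
[ 0.60555142 -0.22523797  0.09749359]
roof c [ 0.6055 -0.2262] yaw -27.2 H 0.0324 len 0.0593 w [-0.022  0.02 ] rms 0.0006 14223
```

View pics/w5.png

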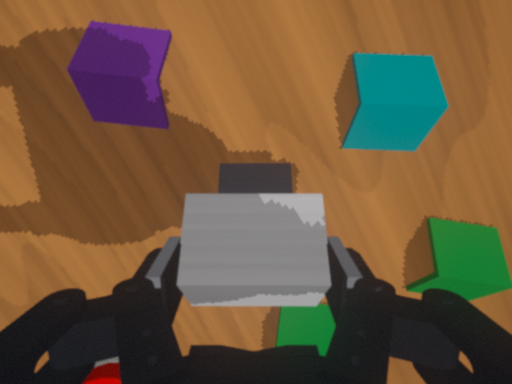

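Purple, teal and green look-alikes around; the dark steel shows at x 219–292 centred under the alu (184–326). Aligned; lower.

step_arm(motion=[[[0.05, 0.0005, -0.0005, -0.015, 0, 0, 0], [0.05, 0.0005, -0.0005, -0.03, 0, 0, 0], [0.05, 0.0005, -0.0005, -0.045, 0, 0, 0], [0.05, 0.0005, -0.0005, -0.055, 0, 0, 0], [0.05, 0.0005, -0.0005, -0.062, 0, 0, 0], [0.05, 0.0005, -0.0005, -0.065, 0, 0, 0], [0.05, 0.0005, -0.0005, -0.066, 0, 0, 0], [0.05, 0.0005, -0.0005, -0.066, 0, 0, 0]]])

```text
time: 6.65
tool_pos: [0.6064, -0.2259, 0.032]
tcp_rot: [-2.679, -1.632, -0.004]
wrist_force: [0.2, 0.2, -0.1]
width: 0.687
```

Just above contact (about 1 mm). Settle a little lower, release, rise.

step_arm(motion=[[[0.05, 0, 0, -0.0015, 0, 0, 0], [0.05, 0, 0, -0.002, 0, 0, 0], [0.072, 0, 0, -0.0015, 0, 0, 0], [0.072, 0, 0, -0.0015, 0, 0, 0], [0.072, 0, 0, 0, 0, 0, 0], [0.075, 0, 0, 0.02, 0, 0, 0], [0.08, 0, 0, 0.06, 0, 0, 0], [0.085, 0, 0, 0.1, 0, 0, 0]]])

```text
time: 7.65
tool_pos: [0.6065, -0.226, 0.1342]
tcp_rot: [-2.679, -1.632, -0.005]
wrist_force: [0.1, 0.5, 1.1]
width: 0.997
```

Run:
```python
from h import *
s=read_state();print(s["tool_pos"])
p,W=cloud("wrist"); V=W.copy(); V[...,2]-=.006
roof(V,(.606,-.227),.045)
S=W[(np.hypot(W[...,0]-.446,W[...,1]+.29)<.06)&(W[...,2]>.03)&(W[...,2]<.06)]; print("pot",len(S),S.mean(0) if len(S) else 0)
cv2.imwrite("pics/w6.png",p)
```

```text
[ 0.60652137 -0.2259632   0.13418901]
roof c [ 0.607 -0.227] yaw -27.1 H 0.0306 len 0.0587 w [-0.021  0.02 ] rms 0.0004 4562
pot 586 [ 0.48967726 -0.28798639  0.03881153]
```

View pics/w6.png

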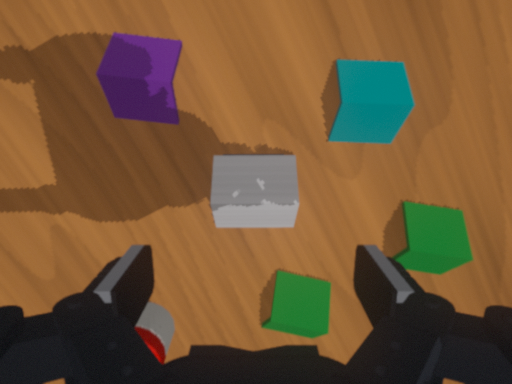

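Nested: centre (0.607,-0.227), ridge 36.6 mm high, yaw −27.1° vs steel −27.2°, seen at (255,190). Next the pot, estimated near (0.470,−0.291) from the first wrist picture; I turn the jaws to world x on the way.

step_arm(motion=[[[0.085, -0.02, -0.01, 0.01, 0, 0, 5], [0.085, -0.04, -0.02, 0.02, 0, 0, 10], [0.085, -0.065, -0.03, 0.02, 0, 0, 15], [0.085, -0.09, -0.042, 0.02, 0, 0, 20], [0.085, -0.115, -0.054, 0.02, 0, 0, 27], [0.085, -0.1365, -0.065, 0.02, 0, 0, 31], [0.085, -0.1365, -0.065, 0.02, 0, 0, 35], [0.085, -0.1365, -0.065, 0.02, 0, 0, 35]]])

```text
time: 8.7
tool_pos: [0.4739, -0.2929, 0.1628]
tcp_rot: [2.067, 2.362, 0.016]
wrist_force: [0.0, 0.2, -0.3]
width: 0.996
```

```bash
cat >> h.py <<'E'
from scipy.ndimage import label
def top(W,c,r,ztop,name=""):
    m=(np.hypot(W[...,0]-c[0],W[...,1]-c[1])<r)&(abs(W[...,2]-ztop)<.004)
    L,n=label(m); 
    if n==0: print(name,"none"); return
    k=np.argmax(np.bincount(L.ravel())[1:])+1; q=W[L==k]
    (x,y),rad=cv2.minEnclosingCircle(q[:,:2].astype(np.float32))
    print(name,"circ",round(x,4),round(y,4),"d",round(2*rad,4),"z",np.median(q[:,2]).round(4),"mid",np.round((q.min(0)+q.max(0))[:2]/2,4),len(q))
E
python3 - <<'E'
from h import *
s=read_state();print(s["tool_pos"],s["tcp_rot"],s["q"].round(2))
p,W=cloud("wrist"); top(W,(.47,-.29),.07,.046,"pot w")
p,W=cloud("scene"); top(W,(.47,-.29),.07,.050,"pot s"); top(W,(.457,.105),.05,.056,"valve s"); top(W,(.474,.284),.05,.046,"coup s")
q=W[(abs(W[...,2]-.029)<.004)&(np.hypot(W[...,0]-.604,W[...,1]-.113)<.08)]; r=cv2.minAreaRect(q[:,:2].astype(np.float32)); print("brick",r)
E
```

```text
[ 0.47386972 -0.29293808  0.16277462] [2.06678913 2.36186031 0.01559621] [-0.6   0.11  1.96  0.01  1.07 -0.74]
pot w circ 0.4683 -0.293 d 0.0491 z 0.0457 mid [ 0.468  -0.2929] 3283
pot s circ 0.4654 -0.2925 d 0.0501 z 0.0481 mid [ 0.465  -0.2921] 124
valve s circ 0.4599 0.1055 d 0.0241 z 0.0531 mid [0.4613 0.1054] 24
coup s circ 0.4706 0.2843 d 0.0256 z 0.044 mid [0.4707 0.2843] 46
brick ((0.6039730310440063, 0.11329321563243866), (0.08967278152704239, 0.0786900743842125), 8.114466667175293)
```

step_arm(motion=[[[0.085, -0.0055, 0, -0.03, 0, 0, 0], [0.085, -0.0055, 0, -0.06, 0, 0, 0], [0.085, -0.0055, 0, -0.09, 0, 0, 0], [0.085, -0.0055, 0, -0.115, 0, 0, 0], [0.085, -0.0055, 0, -0.13, 0, 0, 0], [0.085, -0.0055, 0, -0.136, 0, 0, 0], [0.03, -0.0055, 0, -0.136, 0, 0, 0], [0.03, -0.0055, 0, -0.136, 0, 0, 0]]], newtons=40)

```text
time: 9.8
tool_pos: [0.4694, -0.2932, 0.0274]
tcp_rot: [2.066, 2.361, 0.016]
wrist_force: [-3.9, -0.1, 2.1]
width: 0.6
```

step_arm(motion=[[[0.03, 0, 0, 0, 0, 0, 0], [0.03, 0, 0, 0, 0, 0, 0], [0.03, 0, 0, 0, 0, 0, 0], [0.03, 0, 0, 0.01, 0, 0, 0], [0.03, 0, 0, 0.03, 0, 0, 0], [0.03, 0, 0, 0.06, 0, 0, 0], [0.03, 0, 0, 0.09, 0, 0, 0], [0.03, 0, 0, 0.12, 0, 0, 0]]])

```text
time: 10.8
tool_pos: [0.4693, -0.293, 0.1489]
tcp_rot: [2.066, 2.361, 0.016]
wrist_force: [-0.2, -1.2, -1.8]
width: 0.566
```

Pot held (48 mm). Carry it left, stopping short of the brick to see it.

step_arm(motion=[[[0.03, 0.012, 0.03, 0.01, 0, 0, 0], [0.03, 0.03, 0.08, 0.03, 0, 0, 0], [0.03, 0.045, 0.13, 0.05, 0, 0, 0], [0.03, 0.06, 0.18, 0.06, 0, 0, 0], [0.03, 0.08, 0.23, 0.06, 0, 0, 0], [0.03, 0.1, 0.28, 0.06, 0, 0, 0], [0.03, 0.115, 0.31, 0.06, 0, 0, 0], [0.03, 0.115, 0.31, 0.06, 0, 0, 0]]])

```text
time: 11.8
tool_pos: [0.5849, 0.0192, 0.2093]
tcp_rot: [2.061, 2.364, 0.017]
wrist_force: [0.1, 0.4, -1.4]
width: 0.56
```

Run:
```python
from h import *
s=read_state();print(s["tool_pos"],s["tcp_rot"],s["q"].round(2))
p,W=cloud("wrist"); cv2.imwrite("pics/w7.png",p)
q=W[(abs(W[...,2]-.025)<.003)&(np.hypot(W[...,0]-.606,W[...,1]-.113)<.075)]; r=cv2.minAreaRect(q[:,:2].astype(np.float32)); print("brick",r,len(q))
top(W,(.46,.105),.05,.052,"valve w"); top(W,(.474,.284),.05,.042,"coup w")
```

```text
[0.58489358 0.01920979 0.2093062 ] [2.06143443 2.36443987 0.01690849] [-0.01  0.12  1.86  0.01  1.15 -0.15]
brick ((0.6038265824317932, 0.11400435119867325), (0.08994399756193161, 0.07998551428318024), 7.714828968048096) 10372
valve w circ 0.4578 0.106 d 0.0283 z 0.0516 mid [0.458  0.1061] 1173
coup w none
```

View pics/w7.png

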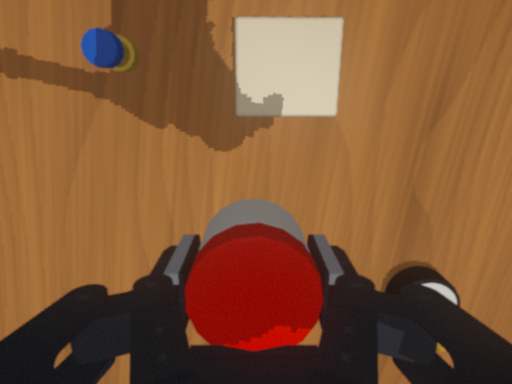

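Brick at (290,65) measured 90×80 mm, centre (0.604,0.114), yaw 7.7°; valve cap (103,48) at (0.458,0.106). Pot goes to (0.5845,0.2567).

step_arm(motion=[[[0.03, 0, 0.03, 0, 0, 0, 0], [0.03, 0, 0.075, 0, 0, 0, 0], [0.03, 0, 0.12, 0, 0, 0, 0], [0.03, 0, 0.165, 0, 0, 0, 0], [0.03, 0, 0.205, -0.02, 0, 0, 0], [0.03, 0, 0.2375, -0.05, 0, 0, 0], [0.03, 0, 0.2375, -0.09, 0, 0, 0], [0.03, 0, 0.2375, -0.11, 0, 0, 0]]])

```text
time: 12.85
tool_pos: [0.5825, 0.2538, 0.0965]
tcp_rot: [2.065, 2.364, 0.009]
wrist_force: [-0.5, -0.5, -1.7]
width: 0.557
```

step_arm(motion=[[[0.03, 0.002, 0.003, -0.02, 0, 0, 0], [0.03, 0.002, 0.003, -0.04, 0, 0, 0], [0.03, 0.002, 0.003, -0.055, 0, 0, 0], [0.03, 0.002, 0.003, -0.064, 0, 0, 0], [0.03, 0.002, 0.003, -0.068, 0, 0, 0], [0.03, 0.002, 0.003, -0.069, 0, 0, 0], [0.03, 0.002, 0.003, -0.069, 0, 0, 0], [0.03, 0.002, 0.003, -0.069, 0, 0, 0]]])

```text
time: 13.85
tool_pos: [0.585, 0.257, 0.0282]
tcp_rot: [2.064, 2.364, 0.01]
wrist_force: [-0.2, -0.8, -1.9]
width: 0.56
```

Within a millimetre of the bench; settle, release, rise.

step_arm(motion=[[[0.03, 0, 0, -0.001, 0, 0, 0], [0.03, 0, 0, -0.001, 0, 0, 0], [0.07, 0, 0, -0.001, 0, 0, 0], [0.07, 0, 0, -0.001, 0, 0, 0], [0.07, 0, 0, -0.001, 0, 0, 0], [0.07, 0, 0, 0.02, 0, 0, 0], [0.075, 0, 0, 0.06, 0, 0, 0], [0.085, 0, 0, 0.1, 0, 0, 0]]])

```text
time: 14.85
tool_pos: [0.5852, 0.2571, 0.1305]
tcp_rot: [2.064, 2.364, 0.011]
wrist_force: [0.4, 0.9, -0.7]
width: 0.996
```

Run:
```python
from h import *
s=read_state();print(s["tool_pos"],s["tcp_rot"],s["q"].round(2))
p,W=cloud("wrist"); cv2.imwrite("pics/w8.png",p); top(W,(.5845,.2567),.05,.046,"pot"); top(W,(.474,.284),.05,.042,"coup w")
```

```text
[0.58516118 0.25708746 0.13049084] [2.06376391 2.36373257 0.01117902] [0.37 0.29 1.81 0.   1.04 0.24]
pot circ 0.5856 0.2578 d 0.0491 z 0.0457 mid [0.5854 0.2576] 4263
coup w circ 0.4723 0.2847 d 0.0247 z 0.0417 mid [0.4723 0.2849] 1299
```

Pot at (0.5855,0.2577), 1 mm off. Now the coupling at (0.4723,0.2848).

step_arm(motion=[[[0.085, -0.02, 0.005, 0, 0, 0, 0], [0.085, -0.05, 0.012, 0, 0, 0, 0], [0.085, -0.08, 0.02, 0, 0, 0, 0], [0.085, -0.105, 0.025, 0, 0, 0, 0], [0.085, -0.113, 0.0275, 0, 0, 0, 0], [0.085, -0.113, 0.0275, -0.02, 0, 0, 0], [0.085, -0.113, 0.0275, -0.03, 0, 0, 0], [0.085, -0.113, 0.0275, -0.04, 0, 0, 0]]])

```text
time: 15.9
tool_pos: [0.476, 0.286, 0.0971]
tcp_rot: [2.061, 2.36, 0.025]
wrist_force: [0.3, -0.9, 0.3]
width: 0.995
```

step_arm(motion=[[[0.085, -0.0035, -0.001, -0.02, 0, 0, 0], [0.085, -0.0035, -0.001, -0.045, 0, 0, 0], [0.085, -0.0035, -0.001, -0.06, 0, 0, 0], [0.085, -0.0035, -0.001, -0.068, 0, 0, 0], [0.085, -0.0035, -0.001, -0.071, 0, 0, 0], [0.085, -0.0035, -0.001, -0.071, 0, 0, 0], [0.015, -0.0035, -0.001, -0.071, 0, 0, 0], [0.015, -0.0035, -0.001, -0.071, 0, 0, 0]]], newtons=30)

```text
time: 16.9
tool_pos: [0.473, 0.2853, 0.0267]
tcp_rot: [2.061, 2.36, 0.027]
wrist_force: [-0.0, 0.6, 0.2]
width: 0.599
```

step_arm(motion=[[[0.015, 0, 0, 0, 0, 0, 0], [0.015, 0, 0, 0, 0, 0, 0], [0.015, 0, 0, 0, 0, 0, 0], [0.015, 0, 0, 0, 0, 0, 0], [0.015, 0, 0, 0.02, 0, 0, 0], [0.015, 0, 0, 0.05, 0, 0, 0], [0.015, 0, 0, 0.09, 0, 0, 0], [0.015, 0, 0, 0.12, 0, 0, 0]]])

```text
time: 17.9
tool_pos: [0.4731, 0.2853, 0.1478]
tcp_rot: [2.06, 2.359, 0.028]
wrist_force: [0.7, -0.7, -0.9]
width: 0.357
```

Run:
```python
from h import *
s=read_state();print(s["tool_pos"],s["tcp_rot"],s["width"]*85.4)
p,W=cloud("wrist"); cv2.imwrite("pics/w9.png",p); top(W,s["tool_pos"][:2],.02,s["tool_pos"][2]+.017,"coup w")
```

```text
[0.47313873 0.28533171 0.14782009] [2.06030141 2.35943134 0.02796139] 30.470206636867466
coup w circ 0.474 0.2854 d 0.0248 z 0.1623 mid [0.4736 0.2854] 3111
```

View pics/w9.png

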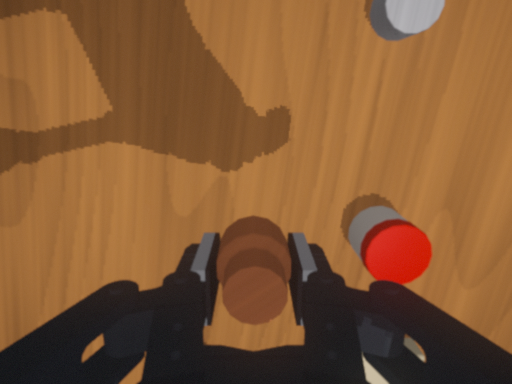

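Coupling held upright at (253,270); pot (395,250) and socket untouched. Carry to the brick.

step_arm(motion=[[[0.015, 0.02, -0.025, 0.01, 0, 0, 0], [0.015, 0.045, -0.06, 0.01, 0, 0, 0], [0.015, 0.07, -0.095, 0.01, 0, 0, 0], [0.015, 0.1, -0.13, 0.01, 0, 0, 0], [0.015, 0.12, -0.16, 0, 0, 0, 0], [0.015, 0.1307, -0.1713, -0.01, 0, 0, 0], [0.015, 0.1307, -0.1713, -0.03, 0, 0, 0], [0.015, 0.1307, -0.1713, -0.05, 0, 0, 0]]])

```text
time: 18.95
tool_pos: [0.6048, 0.1161, 0.1]
tcp_rot: [2.059, 2.36, 0.036]
wrist_force: [-0.8, 0.7, -0.3]
width: 0.356
```

step_arm(motion=[[[0.015, -0.001, -0.002, -0.015, 0, 0, 0], [0.015, -0.001, -0.002, -0.03, 0, 0, 0], [0.015, -0.001, -0.002, -0.04, 0, 0, 0], [0.015, -0.001, -0.002, -0.045, 0, 0, 0], [0.015, -0.001, -0.002, -0.047, 0, 0, 0], [0.015, -0.001, -0.002, -0.048, 0, 0, 0], [0.015, -0.001, -0.002, -0.048, 0, 0, 0], [0.015, -0.001, -0.002, -0.048, 0, 0, 0]]])

```text
time: 19.95
tool_pos: [0.6041, 0.1141, 0.0524]
tcp_rot: [2.059, 2.359, 0.037]
wrist_force: [-0.3, -0.7, -0.1]
width: 0.356
```

step_arm(motion=[[[0.015, 0, 0, -0.001, 0, 0, 0], [0.015, 0, 0, -0.001, 0, 0, 0], [0.06, 0, 0, -0.0005, 0, 0, 0], [0.06, 0, 0, -0.0005, 0, 0, 0], [0.06, 0, 0, -0.0005, 0, 0, 0], [0.06, 0, 0, 0.02, 0, 0, 0], [0.085, 0, 0, 0.06, 0, 0, 0], [0.085, 0, 0, 0.1, 0, 0, 0]]])

```text
time: 20.95
tool_pos: [0.6043, 0.1142, 0.1547]
tcp_rot: [2.059, 2.359, 0.037]
wrist_force: [0.6, 0.8, -1.7]
width: 0.994
```

Run:
```python
from h import *
s=read_state();print(s["tool_pos"],s["tcp_rot"],s["q"].round(2))
p,W=cloud("wrist"); cv2.imwrite("pics/w10.png",p); top(W,(.604,.114),.05,.067,"coup")
```

```text
[0.60430538 0.11415183 0.15470883] [2.05859047 2.35871455 0.03742942] [0.14 0.22 1.85 0.01 1.05 0.  ]
coup circ 0.605 0.1143 d 0.024 z 0.0668 mid [0.605  0.1143] 1019
```

Coupling centred (0.605,0.114), top at 66.8 mm. Now the valve (also levelling the small tool tilt).

step_arm(motion=[[[0.085, -0.025, -0.001, 0, -0.6, 1.2, 0], [0.085, -0.06, -0.003, 0, -0.6, 1.2, 0], [0.085, -0.095, -0.005, 0, -0.6, 1.2, 0], [0.085, -0.125, -0.007, 0, -0.6, 1.2, 0], [0.085, -0.1463, -0.008, 0, -0.6, 1.2, 0], [0.085, -0.1463, -0.008, -0.02, -0.6, 1.2, 0], [0.085, -0.1463, -0.008, -0.04, -0.6, 1.2, 0], [0.085, -0.1463, -0.008, -0.05, -0.6, 1.2, 0]]])

```text
time: 22.0
tool_pos: [0.4617, 0.1068, 0.1119]
tcp_rot: [2.06, 2.361, 0.016]
wrist_force: [0.8, 0.3, 0.0]
width: 0.993
```

Run:
```python
from h import *
s=read_state();print(s["tool_pos"],s["tcp_rot"])
p,W=cloud("wrist"); top(W,(.458,.106),.05,.052,"valve")
```

```text
[0.46171505 0.1067532  0.11190974] [2.05988013 2.36051886 0.01610862]
valve circ 0.4571 0.1065 d 0.0281 z 0.0517 mid [0.4572 0.1067] 1725
```

step_arm(motion=[[[0.085, -0.0045, 0, -0.02, 0, 0, 0], [0.085, -0.0045, 0, -0.045, 0, 0, 0], [0.085, -0.0045, 0, -0.065, 0, 0, 0], [0.085, -0.0045, 0, -0.078, 0, 0, 0], [0.085, -0.0045, 0, -0.082, 0, 0, 0], [0.085, -0.0045, 0, -0.082, 0, 0, 0], [0.015, -0.0045, 0, -0.082, 0, 0, 0], [0.015, -0.0045, 0, -0.082, 0, 0, 0]]], newtons=30)

```text
time: 23.05
tool_pos: [0.4572, 0.1067, 0.0295]
tcp_rot: [2.06, 2.361, 0.016]
wrist_force: [0.7, -0.0, 0.9]
width: 0.597
```

step_arm(motion=[[[0.015, 0, 0, 0, 0, 0, 0], [0.015, 0, 0, 0, 0, 0, 0], [0.015, 0, 0, 0, 0, 0, 0], [0.015, 0, 0, 0, 0, 0, 0], [0.015, 0, 0, 0.02, 0, 0, 0], [0.015, 0, 0, 0.05, 0, 0, 0], [0.015, 0, 0, 0.09, 0, 0, 0], [0.015, 0, 0, 0.13, 0, 0, 0]]])

```text
time: 24.05
tool_pos: [0.4564, 0.1066, 0.1597]
tcp_rot: [2.061, 2.361, 0.014]
wrist_force: [0.1, 0.1, -1.5]
width: 0.322
```

Run:
```python
from h import *
s=read_state();print(s["tool_pos"],s["tcp_rot"],s["width"]*85.4)
p,W=cloud("wrist"); cv2.imwrite("pics/w11.png",p); top(W,s["tool_pos"][:2],.025,s["tool_pos"][2]+.022,"valve")
```

```text
[0.45637831 0.10659125 0.15971826] [2.06077561 2.36141733 0.01375199] 27.458635668868023
valve circ 0.4569 0.1063 d 0.0284 z 0.1813 mid [0.4566 0.1061] 4775
```

View pics/w11.png

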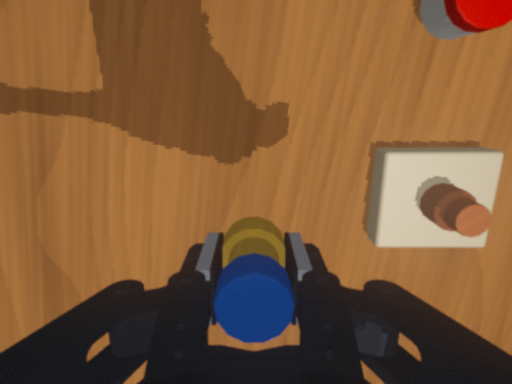

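Valve held upright (253,280); coupling stands on the brick, pot beyond. Carry to (0.593,0.1935).

step_arm(motion=[[[0.015, 0.02, 0.013, 0, 0, 0, 0], [0.015, 0.05, 0.032, 0, 0, 0, 0], [0.015, 0.08, 0.051, 0, 0, 0, 0], [0.015, 0.11, 0.07, 0, 0, 0, 0], [0.015, 0.1365, 0.087, 0, 0, 0, 0], [0.015, 0.1365, 0.087, -0.02, 0, 0, 0], [0.015, 0.1365, 0.087, -0.04, 0, 0, 0], [0.015, 0.1365, 0.087, -0.06, 0, 0, 0]]])

```text
time: 25.1
tool_pos: [0.5946, 0.1935, 0.103]
tcp_rot: [2.058, 2.358, 0.021]
wrist_force: [0.1, 0.1, -1.8]
width: 0.321
```

step_arm(motion=[[[0.015, -0.001, 0, -0.02, 0, 0, 0], [0.015, -0.001, 0, -0.04, 0, 0, 0], [0.015, -0.001, 0, -0.055, 0, 0, 0], [0.015, -0.001, 0, -0.066, 0, 0, 0], [0.015, -0.001, 0, -0.071, 0, 0, 0], [0.015, -0.001, 0, -0.0725, 0, 0, 0], [0.015, -0.001, 0, -0.0725, 0, 0, 0], [0.015, -0.001, 0, -0.0725, 0, 0, 0]]])

```text
time: 26.1
tool_pos: [0.5942, 0.1936, 0.0313]
tcp_rot: [2.058, 2.358, 0.023]
wrist_force: [-0.1, 1.1, -0.9]
width: 0.32
```

step_arm(motion=[[[0.015, 0, 0, -0.001, 0, 0, 0], [0.015, 0, 0, -0.001, 0, 0, 0], [0.06, 0, 0, -0.0005, 0, 0, 0], [0.06, 0, 0, -0.0005, 0, 0, 0], [0.06, 0, 0, -0.0005, 0, 0, 0], [0.06, 0, 0, 0.02, 0, 0, 0], [0.08, 0, 0, 0.06, 0, 0, 0], [0.085, 0, 0, 0.11, 0, 0, 0]]])

```text
time: 27.1
tool_pos: [0.5936, 0.1934, 0.1427]
tcp_rot: [2.058, 2.358, 0.021]
wrist_force: [1.3, 0.6, 0.1]
width: 1.0
```

step_arm(motion=[[[0.085, 0, -0.02, 0.02, 0, 0, 0], [0.085, 0, -0.06, 0.04, 0, 0, 0], [0.085, 0, -0.1, 0.06, 0, 0, 0], [0.085, 0, -0.14, 0.08, 0, 0, 0], [0.085, 0, -0.16, 0.1, 0, 0, 0], [0.085, 0, -0.16, 0.12, 0, 0, 0], [0.085, 0, -0.16, 0.12, 0, 0, 0], [0.085, 0, -0.16, 0.12, 0, 0, 0]]])

```text
time: 28.1
tool_pos: [0.5933, 0.0347, 0.2621]
tcp_rot: [2.057, 2.36, 0.02]
wrist_force: [-0.4, -0.2, 0.2]
width: 0.993
```

Run:
```python
from h import *
p,W=cloud("wrist"); cv2.imwrite("pics/w12.png",p)
b=np.array([.6038,.114]);a=np.radians(7.7)
top(W,(.593,.193),.05,.052,"valve");top(W,(.585,.257),.05,.046,"pot");top(W,(.604,.114),.03,.067,"coup")
p,W=cloud("scene"); roof(W-[0,0,.008],(.606,-.226),.04)
p2,_=cloud("scene"); cv2.imwrite("pics/s2.png",cv2.resize(p2,None,fx=1.5,fy=1.5))
print("expected valve",b+.08*np.array([-np.sin(a),np.cos(a)]),"pot",b+.144*np.array([-np.sin(a),np.cos(a)]))
```

```text
valve circ 0.5958 0.1845 d 0.0213 z 0.0511 mid [0.5958 0.1822] 149
pot none
coup circ 0.6049 0.1136 d 0.0238 z 0.0669 mid [0.6051 0.1137] 571
roof c [ 0.6063 -0.2271] yaw -26.3 H 0.0291 len 0.0593 w [-0.021  0.019] rms 0.0015 219
expected valve [0.59308111 0.19327866] pot [0.58450599 0.25670158]
```

View pics/s2.png

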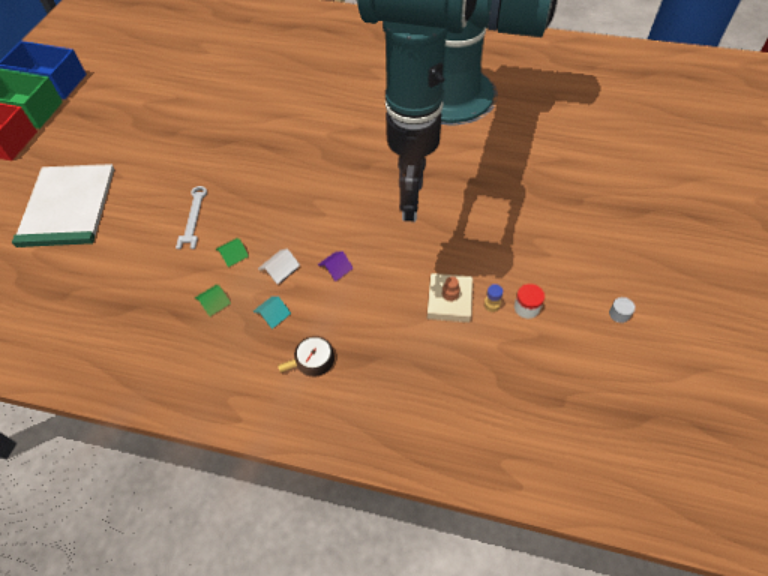

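View pics/w12.png

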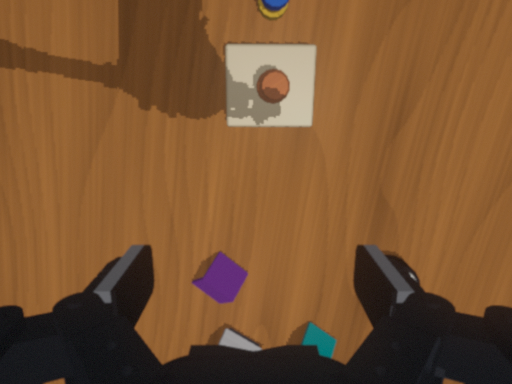

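The scene picture shows everything laid out: alu on steel (280,266), coupling on brick (451,292), valve (494,297), pot (529,302); the bystanders are in place. The wrist view cut the valve off at its top edge, so I check it in the scene view and hand in if it passes.

Run:
```python
from h import *
p,W=cloud("scene")
top(W,(.593,.193),.03,.054,"valve");top(W,(.585,.257),.04,.049,"pot");top(W,(.604,.114),.03,.069,"coup")
print(read_state()["time"])
q=W[(np.hypot(W[...,0]-.593,W[...,1]-.193)<.02)&(W[...,2]>.045)]
ok=len(q)>8 and np.hypot(*(q[:,:2].mean(0)-[.593,.193]))<.009
print(len(q),q.mean(0),ok)
if ok: print(finish_job())
```

```text
valve circ 0.5945 0.1933 d 0.0291 z 0.0528 mid [0.5945 0.1921] 64
pot circ 0.5854 0.2554 d 0.0487 z 0.0468 mid [0.5855 0.257 ] 159
coup circ 0.6051 0.1134 d 0.0257 z 0.0674 mid [0.6052 0.1136] 51
28.3
77 [0.59626197 0.19201559 0.05181026] True
the job is handed in; nothing more can be done
None
```

The kit is laid out and the job was handed in at about 28 s, with everything released and the gripper clear. No verdict came back.

| Item | Last check | Target |
|---|---|---|
| Aluminium angle, centre vs steel | within about 1 mm | 10 mm along, 4 mm across |
| Aluminium angle, yaw vs steel | about 0.1° | 6° |
| Aluminium angle, ridge height | 36.6 mm | 36.7 mm |
| Coupling | (0.605, 0.114), about 1 mm off | brick middle (0.604, 0.114), ±15 mm |
| Valve | (0.5945, 0.193), about 1.5 mm off | (0.593, 0.193), ±15 mm |
| Pot | (0.5855, 0.257), about 1 mm off | (0.5845, 0.257), ±15 mm |

- **Angle, second check:** the scene camera's coarser fit from farther off agreed on the centre to about 1 mm. It put the yaw 0.9° off the steel.
- **Upright:** lid, cap and coupling tops were at their standing heights. I did not measure tilt directly.
- **Bystanders:** the gauge, wrench and socket looked unmoved in the final picture. I did not re-measure their positions.
- **Checks that failed:** one angle fit crashed on gripper points and was repeated with a height limit. The last wrist view cut off the valve and missed the pot, so I checked both in the scene camera instead.

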